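# Seat a rotary isolator on a gear tray

### The arm

A 6-joint arm with a two-finger parallel gripper is mounted at the origin on the work surface. World frame = base frame: x ahead of the robot, y to its left, z up, the work surface at z = 0. Lengths are in m, angles in degrees, forces in N, time in s.
With the tool pointing down it reaches from about 0.4 to 0.925 m from the base axis. Payload 3.4 kg.
Tool frame: the origin (TCP) lies between the finger pads; the fingertips stand 8 mm ahead of it and the grasp point (between the pads) lies 11 mm behind it; z points along the fingers, y is the direction in which the jaws open and shut (so a half turn about z gives the same grasp; the last joint's range is limited). The gripper opens to 85 mm and grips with 20 to 120 N. Pads are 22 mm wide; open, the fingers measure 114 mm over their backs; the gripper's body (76 mm by 85 mm) begins 54 mm behind the grasp point. The pads swing forward as they close: fully open they stand 13 mm farther back than shut.
Start: joints at [-71.419, 17.578, 86.31, -0, 76.112, -4.211], TCP at [0.223, -0.53, 0.239] pointing down, gripper open.
Joint ranges: [-179.03, 179.03], [-60, 130.46], [8.19, 133.38], [-81.62, 261.62], [5.75, 156.47], [-153.77, 153.77]. Speed limits (degrees/s): [147.25, 147.25, 180, 180, 180, 180].

### API

Orientations are given as a 3x3 rotation matrix whose columns are the frame's x, y, z axes.
In Python, from plant import ctrl gives the robot as it stands.
- The arm moves only by the tool drive_tool, never from a script. Its arguments are lists of equal length, an entry for each row: "gripper": the finger opening in m, from 0 to 0.0854; "dp": the shift along the world's x, y, z in m, a list of three; "spin": the turn about the world's z in rad. In form: {"gripper": [gripper, ...], "dp": [[x, y, z], ...], "spin": [spin, ...]}. A call has 1 to 5 rows; each row shifts and turns the pose as measured when the row begins; what a row does not reach is not made up. A row lasts 1/10 s, in which the tool goes at most 50 mm and 8.59 degrees, less where a joint would pass 70% of its speed; a pose out of reach is approached as far as the arm can. A call is refused whole if a number of a shift passes 0.05 or a number of a turn 0.15, either way. A call with a gripper value outside its range is refused whole. The fingers move at their own pace and stop on an object; "grip_force" is the grip in N (left out, the last holds). Time passes only in rows, so rows that do not move let the fingers close. It gives the time, the measured TCP pose, the force and the opening at its end, in the units of the state.
- ctrl.read_state(): the state, without advancing time (a new reading comes with each control period).
- ctrl.read_camera(name): name is "scene" or "top" or "wrist"; returns a dict with "image" (420x560x3 uint8, red, green, blue), "depth" (420x560 float32, m along the optical axis (not along the pixel's ray), 0 where there is no reading), "K" (3x3 intrinsics, pixels), "world_from_camera" (4x4, takes a point from camera to world coordinates). Camera axes: x right, y down, z forward; pixel columns grow to the right and rows downward; lengths in m; the calibration is good to about 2 mm. A picture is of the moment at which its call begins.
- ctrl.finish_job(): hands the job in, once; it reports no verdict.
The state is a dict: "time": time; "joint_pos": joint angles; "qd": joint speeds; "effort": joint torques, N m; "tool_pos": TCP position; "ee_rot": TCP orientation; "contact_force": force on the tool from outside, world axes, zero at the start; "torque": the same for the moment, N m; "opening": opening from 0.0 (shut) to 1.0 (fully open).
Only numpy, scipy, OpenCV 4.12 (cv2) and the standard library are available. Lean on these libraries where they do the work, as an engineer would, in place of code of your own. Each camera call takes 0.05 s, during which the arm holds its last target.

### The job

With the scraper, sweep the four loose steel slugs off the gear tray onto the table, keeping the fingers off them, and stand the scraper back on the table. Then bring the isolator to its place on the tray, square with it and between the two tapped holes, moving it over the steel bush hidden beneath it until its rear hole drops on, and press it down until its gasket is squeezed almost fully. Finish still holding the isolator and pressing it down, ready for its screws, and leave the screwdriver, the tape and the spare breaker where they are.

Things in the scene. Friction and masses are not known exactly. Their poses are not given: they have to be found in the camera images.
- tray: grey steel gear tray lying flat on the table, fixed: 240 mm (its x) by 280 mm (its y), top 12 mm above the table; origin at the centre of its underside. Its near strip (tray x -120 to 29 mm) is clear but for the bush, the slugs and the earth bar.
- breakers: row of breakers on a rail along the tray's far (+x) side, fixed; same origin and axes as the tray: they fill tray x 29 to 115 mm, tray y -93 to 93 mm, up to 86 mm above the table.
- earth_bar: brass earth bar along the tray's -y side, fixed; same origin and axes as the tray: tray x -110 to -10 mm, y -130 to -114 mm, up to 40 mm above the table.
- seat (a point): point on the tray's top half-way between the two tapped holes (6 mm black dots, 67 mm to either side along the tray's y), at tray x -62, y 0 mm: the isolator's middle belongs above it, its x, y axes pointing as the tray's.
- bush_top (a point): centre of the top of the upright steel bush that locates the isolator: 20 mm in diameter with a 1.5 mm chamfer, its top 14 mm above the tray's top; fixed in the tray 36 mm from the seat point to the tray's -y side.
- isolator_center (a point): centre (27.5 mm above its free underside) of the loose isolator, a box 64 mm (its x) by 122 mm (its y), 0.3 to 0.5 kg, with a 14 mm fixing lug at either end, lid 50 mm and black rotary handle 67 mm above the underside. The handle sits 16 mm to +y of the middle, a metal label to -y. Grip across the width: 64 mm, 60 mm in the lowest 23 mm. z up.
- isolator_hole (a point): centre of the mouth of the isolator's rear hole (unseen), in its flat back inside the gasket frame, 36 mm to its -y side and 22.5 mm below its centre point; 23 mm in diameter, chamfered, 18 mm deep. The mouth is 5 mm above the free underside, and 14 mm above the table when the isolator is home on the tray.
- gasket (a joint): squeeze of the rubber frame gasket (60 by 116 mm outside, 6 mm wide bars, 5 mm thick when free) under the isolator, in m: 0 free, 0.003 fully squeezed. A spring of 4 N per mm: the isolator's weight squeezes it about 0.001, full squeeze takes 12 N, 7 to 9 N of it from the hand.
- scraper_center (a point): centre (27 mm above its underside) of the loose scraper, 0.14 kg: a black blade block 100 mm (its x) by 24 mm (its y), 12 mm high, with a wooden grip bar on it 74 by 20 mm, up to 54 mm above the underside. Grip the bar across its 20 mm; push the slugs with the blade's long side. z up.
- slug0_center (a point): steel disc 25 mm in diameter, 3 mm thick, left from punching, lying flat on the tray at the start; this point is its centre. All four centres start at tray x -98 to -27 mm, y 25 to 110 mm.
- slug1_center (a point): steel disc 25 mm in diameter, 3 mm thick, left from punching, lying flat on the tray at the start; this point is its centre. All four centres start at tray x -98 to -27 mm, y 25 to 110 mm.
- slug2_center (a point): steel disc 25 mm in diameter, 3 mm thick, left from punching, lying flat on the tray at the start; this point is its centre. All four centres start at tray x -98 to -27 mm, y 25 to 110 mm.
- slug3_center (a point): steel disc 25 mm in diameter, 3 mm thick, left from punching, lying flat on the tray at the start; this point is its centre. All four centres start at tray x -98 to -27 mm, y 25 to 110 mm.
- screwdriver: screwdriver with a green handle, 190 mm long, lying on the table beyond the tray; not to be moved.
- tape: roll of black tape, 72 mm in diameter, 19 mm high, on the table; not to be moved.
- spare_breaker: white two-pole breaker, 84 by 36 mm, 74 mm high, standing on the table; not to be moved.
Mind the look-alikes: they are no part of the job. Several things look just like the part that bears isolator_center: the one meant starts farthest to the robot's left.

How it is judged:
By the outcome, as a careful person would: the job done as asked, in the order asked, and still so for the second after the job is handed in, while the arm keeps its last pose, push and grip.
It also fails if it takes over 61 s, if anything falls off the work surface, if the arm or the gripper's body presses on something with over 40 N, if the wrist force passes 120 N, or if a joint passes its speed limit or range.

## Working session

There is one attempt and no reset: what is moved stays moved. The work goes in short steps, Python scripts to look and compute and a tool call to move; the robot and the scene stay as the last step left them, time stands still between calls to the robot, and variables do not carry over. Pictures are saved under pics/ and viewed, and the job is handed in when it is done.

Besides the shell and the picture viewer there is one more tool, called after "Call:" in YAML: its name, and indented under it one key for each argument. drive_tool: Moves the arm, as the interface text tells. Its arguments: {"type":"object","properties":{"gripper":{"type":"array","items":{"type":"number"}},"dp":{"type":"array","items":{"type":"array","items":{"type":"number"}}},"spin":{"type":"array","items":{"type":"number"}},"grip_force":{"type":"number"}},"required":["gripper","dp","spin"]}

```bash
ls; mkdir -p pics
python3 - <<'E'
from plant import ctrl
import cv2,numpy as np
s=ctrl.read_state();print(s)
for n in ["scene","top","wrist"]:
    c=ctrl.read_camera(n);cv2.imwrite(f"pics/{n}0.png",c["image"][:,:,::-1]);np.savez(f"pics/{n}0.npz",**c)
    print(n,c["K"].tolist(),c["world_from_camera"].round(4).tolist())
E
```

```text
pics
{'time': 0.0, 'joint_pos': array([-7.14180695e+01,  1.76202322e+01,  8.63823634e+01, -7.36628059e-04,
        7.61110455e+01, -4.21221912e+00]), 'qd': array([ 0.08969177,  0.10437965, -0.03024779,  0.0518465 ,  0.02804742,
       -0.05324158]), 'effort': array([ 1.33230013e-03, -4.57552028e+01, -2.51915574e+01,  1.90381670e-04,
        1.31250432e-02, -9.31079427e-06]), 'tool_pos': array([ 0.22251722, -0.52947181,  0.23841134]), 'ee_rot': array([[ 9.21901558e-01,  3.87423673e-01, -6.43864097e-04],
       [ 3.87424185e-01, -9.21899659e-01,  1.87603514e-03],
       [ 1.33242333e-04, -1.97896824e-03, -9.99998033e-01]]), 'contact_force': array([-0.14293785, -0.1124001 , -0.69023117]), 'torque': array([ 0.00496239,  0.00760787, -0.02347456]), 'opening': 1.0008846752695861}
scene [[381.12971331541104, 0.0, 283.17807950440266], [0.0, 381.12971331541104, 201.99183242691942], [0.0, 0.0, 1.0]] [[0.8809, 0.3984, -0.2554, 0.8116], [0.4733, -0.7443, 0.4712, -0.5711], [-0.0023, -0.536, -0.8442, 0.9803], [0.0, 0.0, 0.0, 1.0]]
top [[455.0784782530279, 0.0, 274.0619999700961], [0.0, 455.0784782530279, 205.66677138930203], [0.0, 0.0, 1.0]] [[-0.0214, -0.9965, 0.0805, 0.4641], [-0.9998, 0.0208, -0.0072, -0.0661], [0.0055, -0.0807, -0.9967, 1.148], [0.0, 0.0, 0.0, 1.0]]
wrist [[369.49398770366207, 0.0, 279.4677616593763], [0.0, 369.49398770366207, 212.44100156600268], [0.0, 0.0, 1.0]] [[0.3873, -0.8776, -0.2827, 0.2949], [-0.922, -0.3696, -0.1158, -0.4993], [-0.0029, 0.3055, -0.9522, 0.3736], [0.0, 0.0, 0.0, 1.0]]
```

View pics/top0.png

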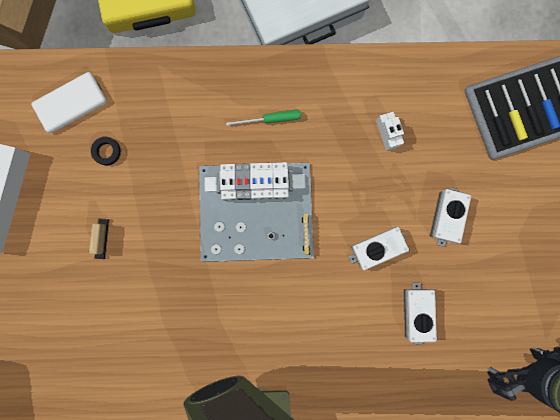

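View pics/scene0.png

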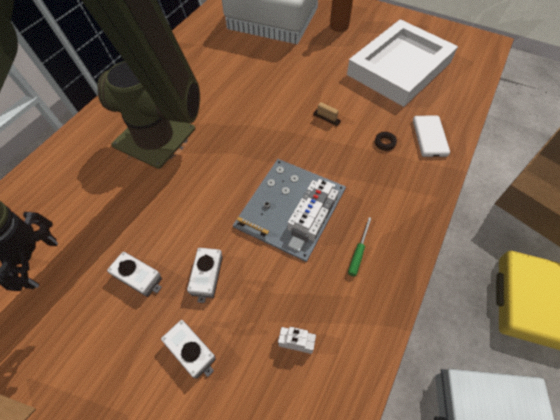

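The top view has the tray at columns 200-313 and rows 163-261. The slugs are near (219,227), (240,227), (216,249) and (239,249), and the bush is at (271,236). The scraper is at (99,239). The leftmost isolator is at (380,249), and its lookalikes are at (424,315) and (453,216).

```bash
cat > h.py <<'E'
import numpy as np,cv2
from plant import ctrl
def load(n): return dict(np.load(f"pics/{n}.npz"))
def cap(n,tag):
    c=ctrl.read_camera(n);cv2.imwrite(f"pics/{n}{tag}.png",c["image"][:,:,::-1]);np.savez(f"pics/{n}{tag}.npz",**c);return c
def ray(c,uv,z):
    uv=np.atleast_2d(uv).astype(float);d=np.c_[uv,np.ones(len(uv))]@np.linalg.inv(c["K"]).T
    T=c["world_from_camera"];d=d@T[:3,:3].T;o=T[:3,3]
    return o+d*((z-o[2])/d[:,2])[:,None]
def proj(c,p):
    p=np.atleast_2d(p);T=np.linalg.inv(c["world_from_camera"]);q=(p@T[:3,:3].T+T[:3,3])@c["K"].T
    return q[:,:2]/q[:,2:]
def crop(c,name,u0,u1,v0,v1,k):
    cv2.imwrite(f"pics/{name}.png",cv2.resize(c["image"][v0:v1,u0:u1,::-1],None,fx=k,fy=k,interpolation=cv2.INTER_CUBIC))
E
python3 - <<'E'
from h import *
c=load("top0")
crop(c,"t0tray",190,325,155,270,5)
crop(c,"t0iso",340,420,220,280,8)
crop(c,"t0scr",80,130,210,270,8)
E
```

```text
(no output)
```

View pics/t0tray.png

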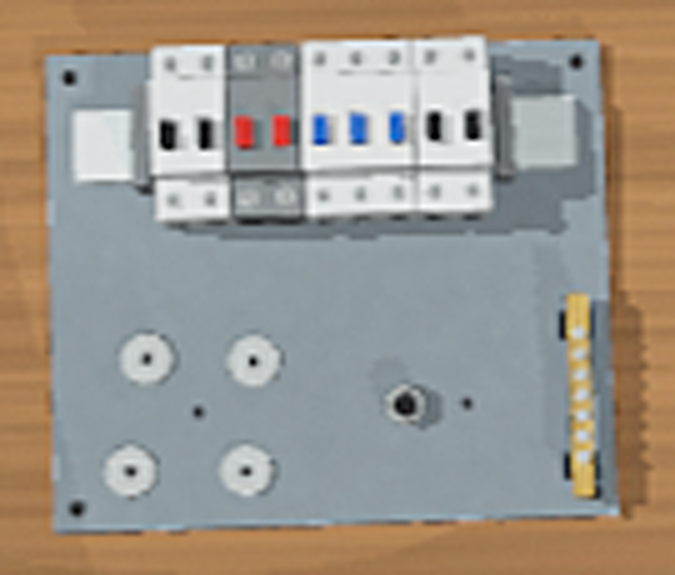

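View pics/t0iso.png

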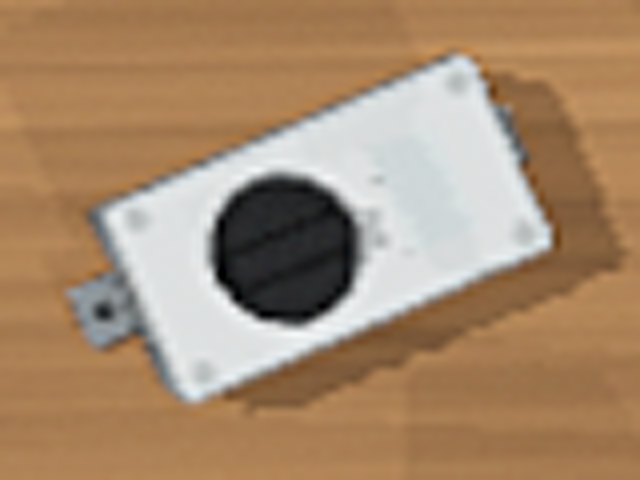

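View pics/t0scr.png

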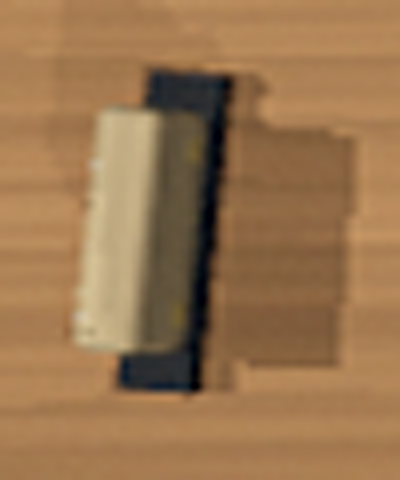

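```bash
cat >> h.py <<'E'
def cr(p,u0,v0,k): return np.array([u0,v0])+(np.array(p,float)+.5)/k-.5
E
python3 - <<'E'
from h import *
c=load("top0")
f=lambda p,z:ray(c,cr(p,190,155,5),z)
C=f([(46,57),(601,41),(617,516),(54,532)],.012);print(C.round(4))
print("size",np.linalg.norm(C-np.roll(C,-1,0),axis=1),C.mean(0))
ctr=C.mean(0)[:2]; X=(C[0]+C[1]-C[2]-C[3])[:2]; Y=(C[0]+C[3]-C[1]-C[2])[:2]
print("yaw",np.degrees([np.arctan2(X[1],X[0]),np.arctan2(-Y[0],Y[1])]))
H=f([(198,411),(466,403)],.012);d=(H[0]-H[1])[:2];print("holes",H,np.linalg.norm(d),"mid",H.mean(0),"yaw",np.degrees(np.arctan2(-d[0],d[1])))
B=f([(405,403)],.026);print("bush",B, np.linalg.norm(B[0,:2]-H.mean(0)[:2]))
S=f([(146,359),(253,361),(130,471),(245,471)],.015);print("slugs",S)
I=ray(c,cr([(97,212),(462,57),(552,243),(190,402)],340,220,8),.049);print("iso",I,I.mean(0),np.linalg.norm(I-np.roll(I,-1,0),axis=1))
X=(I[0]+I[1]-I[2]-I[3])[:2]; Y=(I[0]+I[3]-I[1]-I[2])[:2]
print(np.degrees([np.arctan2(X[1],X[0]),np.arctan2(-Y[0],Y[1])]))
K=ray(c,cr([(98,108),(160,108),(139,350),(74,345)],80,210,8),.054);print("scr bar top",K,K.mean(0),np.linalg.norm(K-np.roll(K,-1,0),axis=1))
K=ray(c,cr([(147,72),(233,76)],80,210,8),.012);print("blade top end",K)
K=ray(c,cr([(200,390),(116,388)],80,210,8),.012);print("blade near",K)
for n,p in dict(sd_tip=(227,124),sd_end=(300,115),tape=(106,151),spare=(391,131)).items(): print(n,ray(c,[p],.02))
E
```

```text
[[ 0.6601  0.1132  0.012 ]
 [ 0.6626 -0.1668  0.012 ]
 [ 0.4241 -0.1682  0.012 ]
 [ 0.4222  0.1111  0.012 ]]
size [0.28002669 0.23852555 0.27931529 0.23795222] [ 0.54225064 -0.02767166  0.012     ]
yaw [0.40818006 0.44172476]
holes [[ 0.48051005  0.03902101  0.012     ]
 [ 0.48164617 -0.09448788  0.012     ]] 0.13351372320526025 mid [ 0.48107811 -0.02773344  0.012     ] yaw 0.48755692740657036
bush [[ 0.48206877 -0.06412109  0.026     ]] 0.03640113237487144
slugs [[0.50682296 0.06424367 0.015     ]
 [0.50470264 0.01106815 0.015     ]
 [0.4515263  0.07280526 0.015     ]
 [0.45030581 0.01586695 0.015     ]]
iso [[ 0.45144962 -0.25882411  0.049     ]
 [ 0.49572073 -0.37084312  0.049     ]
 [ 0.43922676 -0.3955481   0.049     ]
 [ 0.39414611 -0.28473057  0.049     ]] [ 0.44513581 -0.32748647  0.049     ] [0.12044994 0.06165959 0.11963607 0.06288749]
[23.97710895 21.84952737]
scr bar top [[0.51980005 0.36406879 0.054     ]
 [0.51940816 0.34551788 0.054     ]
 [0.44730248 0.35108182 0.054     ]
 [0.44920281 0.37044252 0.054     ]] [0.48392838 0.35777775 0.054     ] [0.01855505 0.07232003 0.01945374 0.07088438]
blade top end [[0.53284329 0.3654685  0.012     ]
 [0.53103123 0.33871268 0.012     ]]
blade near [[0.4339289  0.34813672 0.012     ]
 [0.43510342 0.37408216 0.012     ]]
sd_tip [[0.76434663 0.04001931 0.02      ]]
sd_end [[ 0.78384108 -0.14472004  0.02      ]]
tape [[0.70149436 0.34393044 0.02      ]]
spare [[ 0.7381277  -0.37336751  0.02      ]]
```

Call:
drive_tool:
  gripper: [0.06,0.06,0.06,0.06,0.06]
  dp:
    - [0.025,0.043,0]
    - [0.025,0.043,0]
    - [0.025,0.043,0]
    - [0.025,0.043,0]
    - [0.025,0.043,0]
  spin: [-0.05,-0.05,-0.05,-0.05,-0.05]

```text
time: 0.65
tool_pos: [0.3462, -0.3163, 0.2365]
ee_rot: [[0.992, 0.126, -0.002], [0.126, -0.992, -0.0], [-0.002, -0.0, -1.0]]
contact_force: [0.8, -0.5, 0.3]
opening: 0.698
```

Call:
drive_tool:
  gripper: [0.06,0.06,0.06,0.06,0.06]
  dp:
    - [0.025,0.043,0]
    - [0.025,0.043,0]
    - [0.02,0.045,0]
    - [0.01,0.048,0]
    - [0.01,0.048,0]
  spin: [-0.05,-0.05,-0.05,-0.05,-0.05]

```text
time: 1.15
tool_pos: [0.4375, -0.0858, 0.2363]
ee_rot: [[0.991, -0.136, 0.001], [-0.136, -0.991, -0.0], [0.001, 0.0, -1.0]]
contact_force: [1.0, 0.7, -0.6]
opening: 0.701
```

Call:
drive_tool:
  gripper: [0.06,0.06,0.06,0.06,0.06]
  dp:
    - [0.005,0.049,0]
    - [0.005,0.049,0]
    - [0.005,0.049,0]
    - [0.005,0.049,0]
    - [0.005,0.049,0]
  spin: [0,0,0,0,0]

```text
time: 1.65
tool_pos: [0.4615, 0.163, 0.2361]
ee_rot: [[0.991, -0.137, 0.002], [-0.137, -0.991, -0.001], [0.002, 0.001, -1.0]]
contact_force: [1.0, -0.0, 0.3]
opening: 0.702
```

Call:
drive_tool:
  gripper: [0.06,0.06,0.06,0.06,0.06]
  dp:
    - [0.005,0.049,0]
    - [0.005,0.049,0]
    - [0.005,0.049,0]
    - [0.005,0.046,-0.03]
    - [0,0,-0.03]
  spin: [0.05,0,0,0,0]

```text
time: 2.15
tool_pos: [0.4829, 0.3631, 0.1823]
ee_rot: [[0.997, -0.078, 0.013], [-0.079, -0.997, 0.008], [0.012, -0.009, -1.0]]
contact_force: [0.6, -1.7, 0.2]
opening: 0.699
```

Run:
```python
from h import *
c=cap("wrist","1");print(c["world_from_camera"][:3,3], ctrl.read_state()["tool_pos"])
```

```text
[0.55925075 0.35607137 0.31839255] [0.47949767 0.35904844 0.17663666]
```

View pics/wrist1.png

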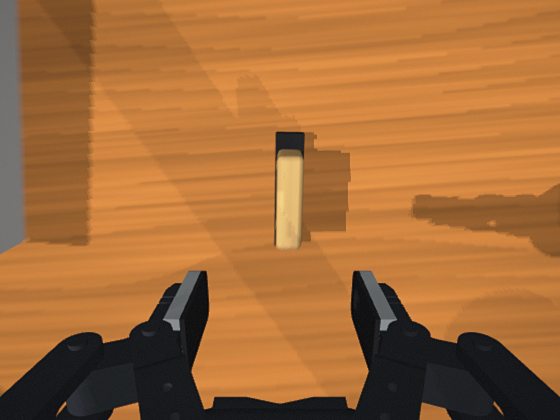

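The wrist view shows the bar's top at roughly columns 276-302, rows 151-247, nearly square to the jaws.

Run:
```python
from h import *
c=load("wrist1")
hsv=cv2.cvtColor(c["image"],cv2.COLOR_RGB2HSV)
crop(c,"w1s",260,320,120,260,4)
K=ray(c,[(278,153),(302,153),(300,247),(276,247)],.054);print(K.round(4),K.mean(0))
print(ray(c,[(276,132),(304,132)],.012))
print(ctrl.read_state()["tool_pos"])
```

```text
[[0.5227 0.3625 0.054 ]
 [0.5213 0.3455 0.054 ]
 [0.4494 0.3514 0.054 ]
 [0.4508 0.3698 0.054 ]] [0.48602691 0.35729206 0.054     ]
[[0.53393358 0.36381266 0.012     ]
 [0.53216574 0.34112408 0.012     ]]
[0.47949767 0.35904844 0.17663666]
```

View pics/w1s.png

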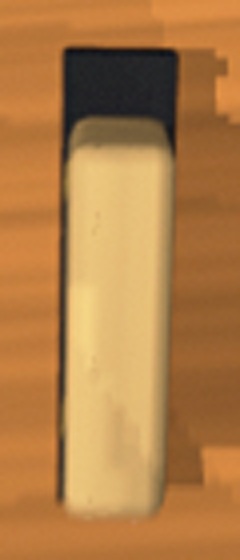

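Call:
drive_tool:
  gripper: [0.06,0.06,0.06,0.06,0.06]
  dp:
    - [0.0045,-0.002,-0.045]
    - [0,0,-0.045]
    - [0,0,-0.03]
    - [0,0,-0.015]
    - [0,0,-0.008]
  spin: [-0.01,0,0,0,0]

```text
time: 2.7
tool_pos: [0.4829, 0.3552, 0.0306]
ee_rot: [[0.996, -0.088, 0.002], [-0.088, -0.996, -0.002], [0.003, 0.002, -1.0]]
contact_force: [0.4, -0.6, 0.4]
opening: 0.704
```

Call:
drive_tool:
  gripper: [0.01,0.01,0.01,0.01,0.01]
  dp:
    - [0.001,0.002,0]
    - [0,0,0]
    - [0,0,0]
    - [0,0,0]
    - [0,0,0]
  spin: [0,0,0,0,0]
  grip_force: 60

```text
time: 3.2
tool_pos: [0.4856, 0.357, 0.0336]
ee_rot: [[0.996, -0.09, 0.005], [-0.09, -0.996, -0.0], [0.005, -0.0, -1.0]]
contact_force: [-0.1, -0.3, -0.8]
opening: 0.223
```

Call:
drive_tool:
  gripper: [0.01,0.01,0.01,0.01,0.01]
  dp:
    - [0,0,0.03]
    - [0,0,0.04]
    - [0,-0.04,0]
    - [0,-0.045,0]
    - [0,-0.045,0]
  spin: [0,0.02,0.02,0.02,0.02]

```text
time: 3.7
tool_pos: [0.4884, 0.2306, 0.1091]
ee_rot: [[1.0, 0.002, 0.015], [0.002, -1.0, 0.005], [0.015, -0.005, -1.0]]
contact_force: [1.7, 0.1, -0.2]
opening: 0.222
```

Call:
drive_tool:
  gripper: [0.01,0.01,0.01,0.01,0.01]
  dp:
    - [0,-0.05,0]
    - [0,-0.05,0]
    - [0,-0.05,0]
    - [0,-0.05,0]
    - [0,-0.03,0]
  spin: [0.018,0,0,0,0]

```text
time: 4.2
tool_pos: [0.4884, -0.0039, 0.113]
ee_rot: [[0.999, 0.025, 0.023], [0.025, -1.0, 0.005], [0.023, -0.005, -1.0]]
contact_force: [-0.3, -0.4, -1.3]
opening: 0.222
```

Call:
drive_tool:
  gripper: [0.01,0.01,0.01]
  dp:
    - [-0.003,-0.02,-0.02]
    - [-0.001,-0.001,-0.01]
    - [0,0,0]
  spin: [-0.018,0,0]

```text
time: 4.5
tool_pos: [0.4858, -0.0303, 0.0846]
ee_rot: [[1.0, -0.001, 0.029], [-0.001, -1.0, 0.003], [0.029, -0.003, -1.0]]
contact_force: [-0.3, 0.5, -1.5]
opening: 0.224
```

Run:
```python
from h import *
c=cap("wrist","2");c=cap("scene","2"); s=ctrl.read_state();print(s["tool_pos"],s["ee_rot"].round(4))
```

```text
[ 0.48654459 -0.02953753  0.08540329] [[ 9.995e-01  9.000e-04  3.080e-02]
 [ 9.000e-04 -1.000e+00  2.800e-03]
 [ 3.080e-02 -2.800e-03 -9.995e-01]]
```

View pics/wrist2.png

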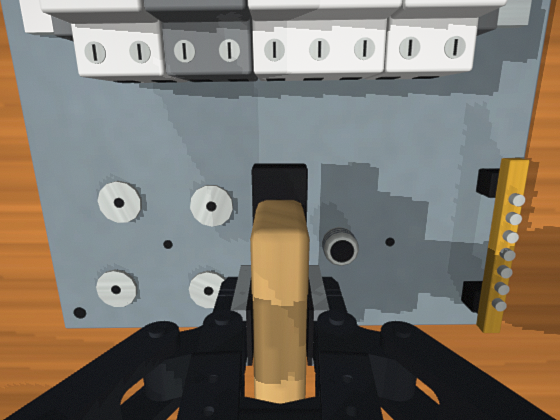

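Call:
drive_tool:
  gripper: [0.01,0.01,0.01]
  dp:
    - [-0.003,0,-0.02]
    - [-0.001,0,-0.013]
    - [0,0,-0.005]
  spin: [0.008,0,0]

```text
time: 4.9
tool_pos: [0.4861, -0.0262, 0.0495]
ee_rot: [[0.999, 0.015, 0.039], [0.015, -1.0, 0.003], [0.039, -0.003, -0.999]]
contact_force: [0.4, 0.9, -1.5]
opening: 0.23
```

Run:
```python
from h import *
c=cap("wrist","3"); s=ctrl.read_state();print(s["tool_pos"],s["ee_rot"].round(4),s["joint_pos"],s["contact_force"])
```

```text
[ 0.4857319  -0.02608116  0.04914588] [[ 0.9992  0.0147  0.0375]
 [ 0.0146 -0.9999  0.0033]
 [ 0.0376 -0.0027 -0.9993]] [ -8.42527215  23.38464033 112.06976261   0.74082262  42.4485376
  80.19615123] [-0.15231222 -0.54500727 -1.24262149]
```

View pics/wrist3.png

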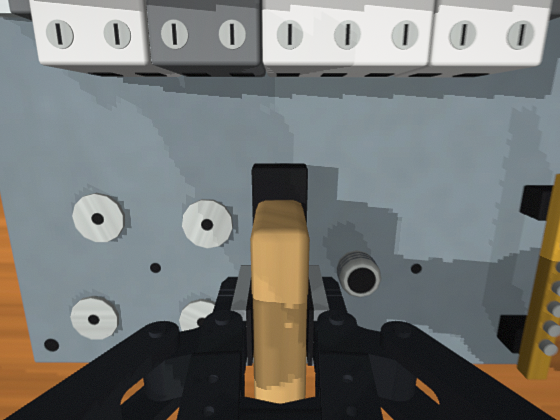

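Call:
drive_tool:
  gripper: [0.01,0.01]
  dp:
    - [-0.002,0,-0.002]
    - [0,0,-0.001]
  spin: [-0.008,0]

```text
time: 5.15
tool_pos: [0.4846, -0.0247, 0.0469]
ee_rot: [[0.999, 0.009, 0.039], [0.008, -1.0, 0.003], [0.039, -0.003, -0.999]]
contact_force: [-0.4, 0.3, -1.2]
opening: 0.225
```

Run:
```python
from h import *
s=ctrl.read_state();print(s["tool_pos"],s["ee_rot"].round(4),s["joint_pos"],s["contact_force"],s["torque"],s["effort"],s["qd"])
```

```text
[ 0.48461043 -0.02472412  0.04692357] [[ 0.9992  0.0085  0.039 ]
 [ 0.0084 -1.      0.003 ]
 [ 0.039  -0.0027 -0.9992]] [ -8.28133084  23.50466143 112.4083507    0.74029154  41.90131921
  80.69169488] [-0.35451178  0.27108584 -1.24845117] [0.02356667 0.02993873 0.00420088] [-4.66239557e-02 -4.20010865e+01 -1.48665994e+01  4.18201403e-02
 -3.13587897e-01  4.26646590e-02] [ 0.58684819  0.52877041 -0.50745474  0.01552287 -1.68545753 -0.06814462]
```

Call:
drive_tool:
  gripper: [0.01,0.01,0.01]
  dp:
    - [-0.001,0,-0.002]
    - [0,0,-0.002]
    - [0,0,-0.002]
  spin: [0,0,0]

```text
time: 5.45
tool_pos: [0.4856, -0.0244, 0.0435]
ee_rot: [[0.999, 0.009, 0.044], [0.009, -1.0, 0.003], [0.044, -0.002, -0.999]]
contact_force: [-1.7, 0.8, 14.9]
opening: 0.223
```

Run:
```python
from h import *
s=ctrl.read_state();print(s["tool_pos"],s["ee_rot"].round(4)[2],s["contact_force"],s["torque"])
```

```text
[ 0.48558105 -0.02441584  0.04348686] [ 0.0437 -0.0023 -0.999 ] [-1.67386145  0.80338335 14.90636701] [ 0.17461769  0.95750604 -0.0087037 ]
```

Call:
drive_tool:
  gripper: [0.03,0.03,0.01,0.01,0.01]
  dp:
    - [0,0,0.001]
    - [0,0,0.001]
    - [0,0,0]
    - [0,0,0]
    - [0,0,0]
  spin: [0,0,0,0,0]

```text
time: 5.95
tool_pos: [0.4867, -0.0247, 0.0469]
ee_rot: [[0.999, 0.009, 0.047], [0.008, -1.0, 0.002], [0.047, -0.002, -0.999]]
contact_force: [-0.1, 0.5, -0.8]
opening: 0.218
```

Run:
```python
from h import *
s=ctrl.read_state();print(s["tool_pos"],s["ee_rot"].round(4)[2],s["contact_force"],s["torque"],s["joint_pos"])
c=cap("scene","4");crop(c,"s4",200,380,110,280,4)
```

```text
[ 0.48665981 -0.02474521  0.04687544] [ 0.0468 -0.0019 -0.9989] [-0.12171939  0.53428189 -0.76538201] [0.0339549  0.02577619 0.0406839 ] [ -8.26518516  23.47840527 112.5123107    0.78077665  41.37786018
  80.67427868]
```

View pics/s4.png

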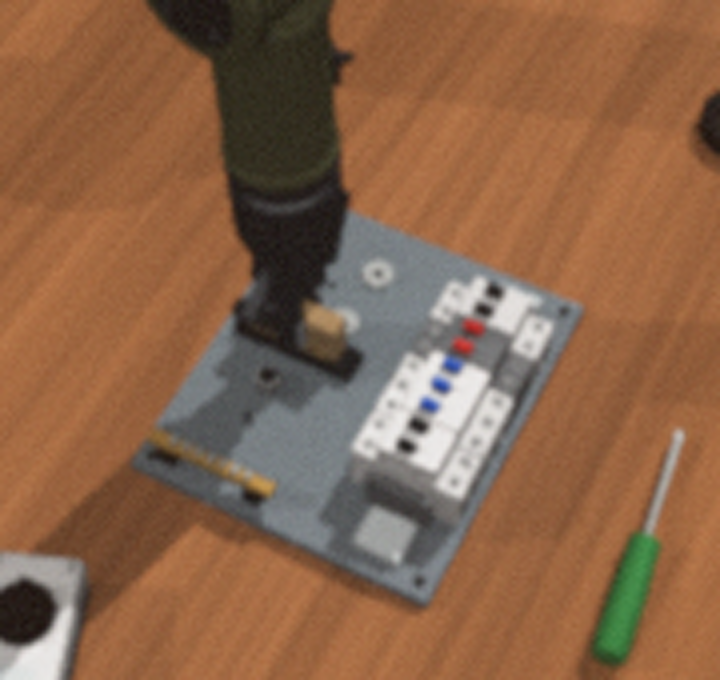

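Call:
drive_tool:
  gripper: [0.01,0.01]
  dp:
    - [-0.001,0.002,-0.0015]
    - [-0.001,0.003,-0.001]
  spin: [0,0]

```text
time: 6.2
tool_pos: [0.4869, -0.0227, 0.0469]
ee_rot: [[0.999, 0.011, 0.052], [0.011, -1.0, -0.003], [0.052, 0.004, -0.999]]
contact_force: [-1.2, -3.4, 5.8]
opening: 0.223
```

Call:
drive_tool:
  gripper: [0.01,0.01,0.01,0.01]
  dp:
    - [-0.001,0.018,-0.0005]
    - [-0.001,0.018,-0.0005]
    - [-0.001,0.018,-0.0005]
    - [-0.001,0.018,-0.0005]
  spin: [0,0,0,0]

```text
time: 6.6
tool_pos: [0.487, 0.0458, 0.0473]
ee_rot: [[0.998, 0.012, 0.06], [0.013, -1.0, -0.01], [0.06, 0.011, -0.998]]
contact_force: [0.9, -4.0, 6.8]
opening: 0.223
```

Run:
```python
from h import *
s=ctrl.read_state();print(s["tool_pos"],s["ee_rot"].round(4)[2],s["contact_force"],s["torque"],s["joint_pos"])
c=cap("wrist","5");c=cap("top","5");crop(c,"t5",180,320,160,270,5)
```

```text
[0.4870204  0.04582907 0.04727524] [ 0.0597  0.0111 -0.9982] [ 0.85303322 -3.95003111  6.83802979] [-0.82223854  0.21247931  0.15707232] [  0.90763208  23.33231226 112.80175194  -0.99486358  40.44996167
  90.93861813]
```

View pics/wrist5.png

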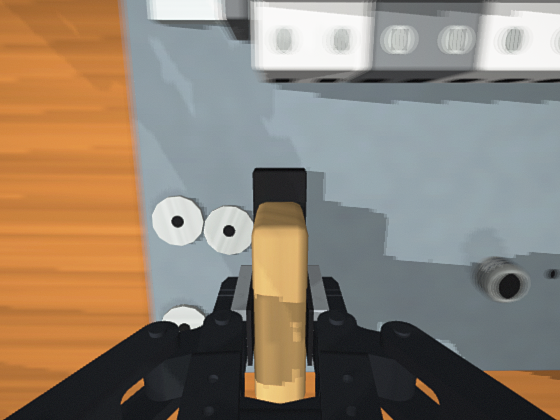

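View pics/t5.png

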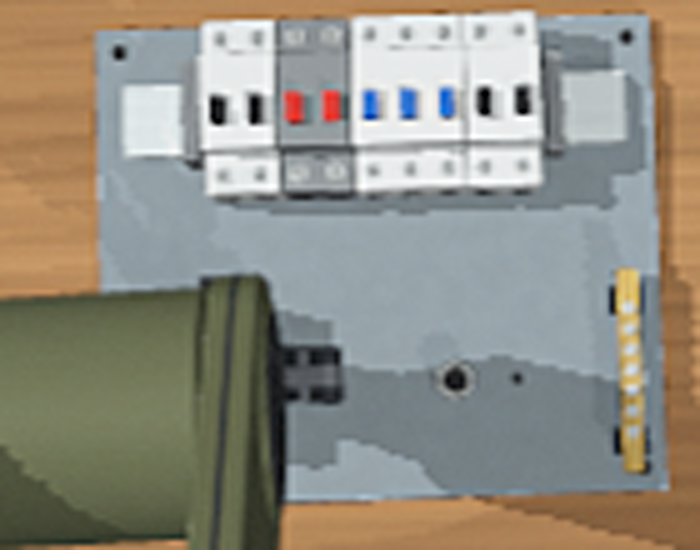

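Call:
drive_tool:
  gripper: [0.01,0.01,0.01,0.01,0.01]
  dp:
    - [-0.001,0.017,-0.0007]
    - [-0.001,0.017,-0.0007]
    - [-0.001,0.017,-0.0005]
    - [-0.001,0.017,0]
    - [-0.001,0.017,0]
  spin: [0,0,0,0,0]

```text
time: 7.2
tool_pos: [0.4855, 0.1293, 0.0477]
ee_rot: [[0.998, 0.016, 0.066], [0.017, -1.0, -0.016], [0.066, 0.017, -0.998]]
contact_force: [0.7, 0.8, -0.8]
opening: 0.226
```

Run:
```python
from h import *
s=ctrl.read_state();print(s["tool_pos"],s["ee_rot"].round(4)[2],s["contact_force"],s["torque"],s["joint_pos"])
c=cap("wrist","6")
```

```text
[0.48551239 0.12927356 0.04769687] [ 0.066   0.0167 -0.9977] [ 0.72466044  0.77436745 -0.77470896] [ 0.10202253  0.06523065 -0.03496437] [ 11.26719258  24.01271184 111.22510241  -2.46099882  41.2341182
 102.13326037]
```

View pics/wrist6.png

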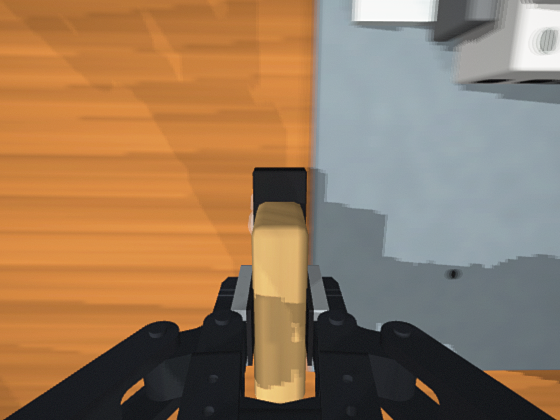

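Call:
drive_tool:
  gripper: [0.01,0.01,0.01,0.01,0.01]
  dp:
    - [-0.001,0.01,0.03]
    - [-0.001,0.04,0.03]
    - [-0.001,0.05,0]
    - [-0.001,0.05,0]
    - [-0.001,0.03,0]
  spin: [-0.015,0,0,0,0]

```text
time: 7.75
tool_pos: [0.4784, 0.3114, 0.1077]
ee_rot: [[0.998, -0.006, 0.06], [-0.005, -1.0, -0.018], [0.06, 0.017, -0.998]]
contact_force: [0.7, 0.0, -0.7]
opening: 0.222
```

Run:
```python
from h import *
s=ctrl.read_state();print(s["tool_pos"],s["ee_rot"].round(4),s["joint_pos"])
c=cap("scene","7");crop(c,"s7",200,380,90,240,4)
c=cap("wrist","7");c=cap("top","7");crop(c,"t7",100,330,160,270,3)
```

```text
[0.47840508 0.31138114 0.10770071] [[ 0.9982 -0.0062  0.0598]
 [-0.0051 -0.9998 -0.0177]
 [ 0.0599  0.0173 -0.9981]] [ 30.48291164  23.70930001  98.40099505  -3.16881301  55.48901804
 122.54860739]
```

View pics/s7.png

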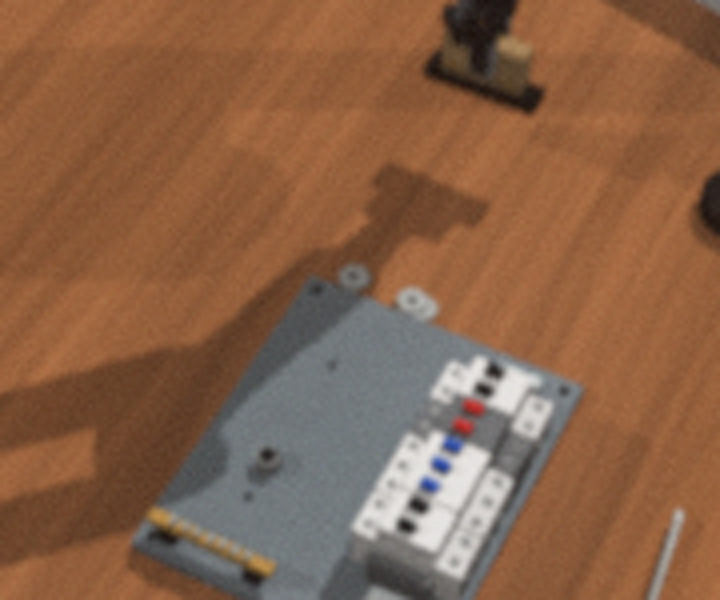

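View pics/t7.png

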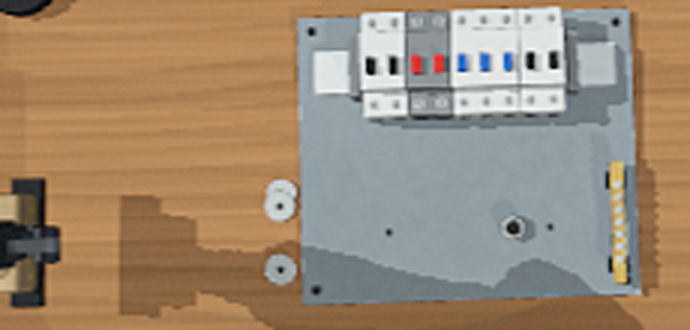

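View pics/wrist7.png

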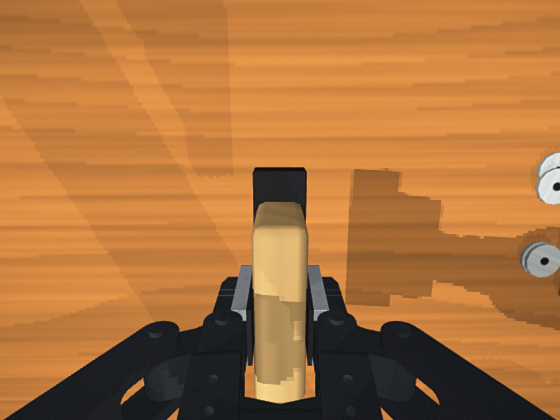

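Call:
drive_tool:
  gripper: [0.01,0.01,0.01,0.01,0.01]
  dp:
    - [0,0.02,-0.03]
    - [0,0,-0.025]
    - [0,0,-0.013]
    - [0,0,-0.004]
    - [0,0,-0.002]
  spin: [0,0,0,0,0]

```text
time: 8.4
tool_pos: [0.4786, 0.3261, 0.0348]
ee_rot: [[0.998, -0.009, 0.059], [-0.007, -1.0, -0.018], [0.059, 0.018, -0.998]]
contact_force: [-9.0, 3.8, 25.1]
opening: 0.225
```

Call:
drive_tool:
  gripper: [0.01,0.06,0.06,0.06]
  dp:
    - [0,0,0.002]
    - [0,0,0]
    - [0,0,0]
    - [0,0,0]
  spin: [0,0,0,0]

```text
time: 8.8
tool_pos: [0.4791, 0.3216, 0.0383]
ee_rot: [[0.998, -0.012, 0.058], [-0.011, -1.0, -0.019], [0.059, 0.019, -0.998]]
contact_force: [0.2, -0.3, -0.3]
opening: 0.696
```

Run:
```python
from h import *
s=ctrl.read_state();print(s["tool_pos"],s["ee_rot"].round(4),s["joint_pos"],s["effort"],s["contact_force"],s["opening"])
```

```text
[0.47911427 0.32163026 0.03825608] [[ 0.9982 -0.0124  0.0584]
 [-0.0113 -0.9997 -0.0193]
 [ 0.0586  0.0187 -0.9981]] [ 31.37449273  29.4214833  101.30187048  -3.67455506  47.05374179
 124.50390106] [ 4.40808374e-02 -5.00264740e+01 -1.65524322e+01 -2.14647870e-01
 -2.20041904e-01 -4.85190558e-04] [ 0.19200382 -0.33923874 -0.32918356] 0.6962723928448602
```

Call:
drive_tool:
  gripper: [0.06,0.06,0.06,0.08,0.08]
  dp:
    - [0,0,0.03]
    - [0,0,0.045]
    - [0,-0.01,0.045]
    - [0,-0.02,0.04]
    - [0,-0.04,0.02]
  spin: [0,0,0,0.1,0.14]

```text
time: 9.3
tool_pos: [0.4762, 0.2495, 0.2178]
ee_rot: [[0.97, 0.236, 0.054], [0.237, -0.971, -0.015], [0.049, 0.027, -0.998]]
contact_force: [1.0, -0.4, 0.1]
opening: 0.933
```

Call:
drive_tool:
  gripper: [0.08,0.08,0.08,0.08,0.08]
  dp:
    - [-0.003,-0.048,0]
    - [-0.003,-0.048,0]
    - [-0.003,-0.048,0]
    - [-0.003,-0.048,0]
    - [-0.003,-0.048,0]
  spin: [0.14,0.14,0.14,0.14,0.14]

```text
time: 9.8
tool_pos: [0.4658, 0.0386, 0.2218]
ee_rot: [[0.65, 0.758, 0.059], [0.758, -0.652, 0.024], [0.056, 0.029, -0.998]]
contact_force: [0.1, 0.3, -0.1]
opening: 0.936
```

Run:
```python
from h import *
s=ctrl.read_state();print(s["tool_pos"],s["ee_rot"].round(4),s["joint_pos"],s["qd"])
```

```text
[0.46581576 0.03861571 0.22177934] [[ 0.6497  0.758   0.0587]
 [ 0.7581 -0.6517  0.0237]
 [ 0.0563  0.0291 -0.998 ]] [ -1.5735681    8.12372111 102.34076144   1.58499585  66.21314568
  38.46928492] [ -55.39268377   -4.99664201    6.26526462    7.86344959    0.67096509
 -124.92005522]
```

Call:
drive_tool:
  gripper: [0.0854,0.0854,0.0854,0.0854,0.0854]
  dp:
    - [-0.002,-0.046,0]
    - [-0.002,-0.046,0]
    - [-0.002,-0.046,0]
    - [-0.002,-0.046,0]
    - [-0.002,-0.046,0]
  spin: [0.135,0.135,0.135,0.135,0.135]

```text
time: 10.3
tool_pos: [0.4547, -0.1726, 0.221]
ee_rot: [[0.089, 0.995, 0.033], [0.994, -0.091, 0.053], [0.055, 0.028, -0.998]]
contact_force: [0.7, 0.1, -0.0]
opening: 1.005
```

Call:
drive_tool:
  gripper: [0.0854,0.0854,0.0854,0.0854,0.0854]
  dp:
    - [-0.002,-0.046,0]
    - [-0.002,-0.046,0]
    - [-0.002,-0.04,0]
    - [0,0,0]
    - [0,0,0]
  spin: [0.135,0.135,0.135,0,0]

```text
time: 10.8
tool_pos: [0.4453, -0.3162, 0.2187]
ee_rot: [[-0.316, 0.949, 0.006], [0.947, 0.315, 0.06], [0.055, 0.025, -0.998]]
contact_force: [0.3, 0.5, -0.9]
opening: 1.0
```

Run:
```python
from h import *
c=cap("wrist","8")
s=ctrl.read_state();print(s["tool_pos"],s["ee_rot"].round(4),s["joint_pos"],s["qd"])
```

```text
[ 0.44552214 -0.3162113   0.21872043] [[-0.3172  0.9483  0.0066]
 [ 0.9468  0.3163  0.0593]
 [ 0.0542  0.025  -0.9982]] [-41.6581045   17.15029671  90.23350584   2.89432378  74.61654449
 -60.95759863] [ 1.64995903 -0.98178296  0.79027361  0.55208927  0.00778224  0.38552085]
```

View pics/wrist8.png

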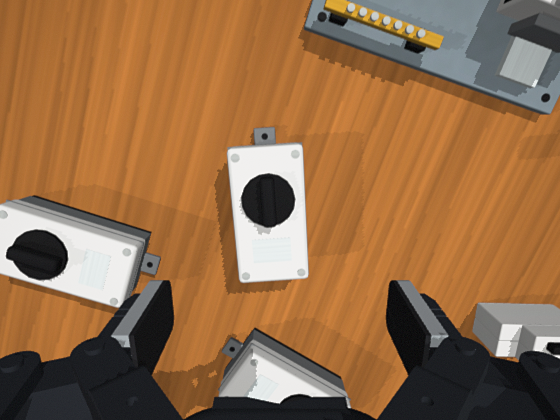

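Run:
```python
from h import *
c=load("wrist8")
I=ray(c,[(228,149),(302,144),(309,278),(239,282)],.049)
print(I.round(4),I.mean(0),np.linalg.norm(I-np.roll(I,-1,0),axis=1))
Y=(I[0]+I[1]-I[2]-I[3])[:2];X=(I[1]+I[2]-I[0]-I[3])[:2]
print(np.degrees([np.arctan2(-Y[0],Y[1]),np.arctan2(X[1],X[0])]))
print("neighbour corners",ray(c,[(150,232),(118,306)],.049),ray(c,[(253,330),(345,380)],.03))
print("handle",ray(c,[(268,200)],.066))
```

```text
[[ 0.3951 -0.2857  0.049 ]
 [ 0.4517 -0.2627  0.049 ]
 [ 0.4973 -0.3739  0.049 ]
 [ 0.4381 -0.3969  0.049 ]] [ 0.44555687 -0.32981159  0.049     ] [0.06116504 0.12012896 0.06353395 0.11925084]
[21.73063274 21.68266936]
neighbour corners [[ 0.35107732 -0.37528208  0.049     ]
 [ 0.3399601  -0.45331827  0.049     ]] [[ 0.46752281 -0.45148098  0.03      ]
 [ 0.57652281 -0.4787134   0.03      ]]
handle [[ 0.43857409 -0.31281264  0.066     ]]
```

Call:
drive_tool:
  gripper: [0.0854,0.0854,0.0854,0.0854,0.0854]
  dp:
    - [0,-0.0125,-0.04]
    - [0,0,-0.045]
    - [0,0,-0.03]
    - [0,0,-0.01]
    - [0,0,0]
  spin: [0.058,0,0,0,0]

```text
time: 11.35
tool_pos: [0.4466, -0.3232, 0.093]
ee_rot: [[-0.376, 0.927, 0.007], [0.925, 0.375, 0.058], [0.051, 0.028, -0.998]]
contact_force: [-0.4, 0.1, -0.0]
opening: 1.001
```

Run:
```python
from h import *
c=cap("wrist","9")
s=ctrl.read_state();print(s["tool_pos"],s["ee_rot"].round(4),np.degrees(np.arctan2(s["ee_rot"][1,1],s["ee_rot"][0,1])))
```

```text
[ 0.44698756 -0.3233859   0.09372099] [[-0.3758  0.9267  0.0075]
 [ 0.9253  0.3748  0.0572]
 [ 0.0503  0.0284 -0.9983]] 22.021043489825143
```

View pics/wrist9.png

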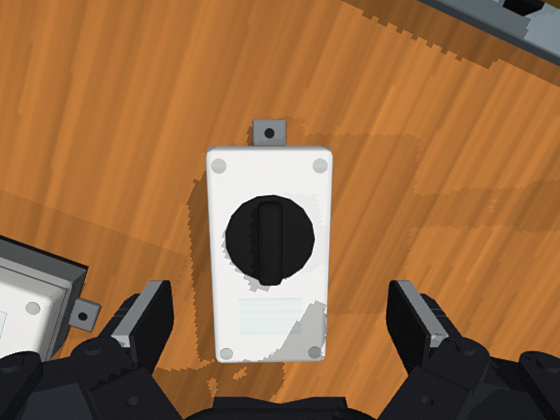

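Run:
```python
from h import *
c=load("wrist9")
I=ray(c,[(207,150),(332,150),(326,357),(216,361)],.049)
print(I.round(4),I.mean(0),np.linalg.norm(I-np.roll(I,-1,0),axis=1))
Y=(I[0]+I[1]-I[2]-I[3])[:2];X=(I[1]+I[2]-I[0]-I[3])[:2]
print(np.degrees([np.arctan2(-Y[0],Y[1]),np.arctan2(X[1],X[0])]))
print("handle",ray(c,[(270,238)],.05+.016))
```

```text
[[ 0.3947 -0.2852  0.049 ]
 [ 0.4515 -0.2624  0.049 ]
 [ 0.4963 -0.3709  0.049 ]
 [ 0.4385 -0.3957  0.049 ]] [ 0.44526238 -0.3285526   0.049     ] [0.0611892  0.11740299 0.0628322  0.11894469]
[22.00823646 22.58215552]
handle [[ 0.43779759 -0.3105865   0.066     ]]
```

Call:
drive_tool:
  gripper: [0.0854,0.0854,0.0854,0.0854]
  dp:
    - [-0.002,-0.0055,-0.02]
    - [0,0,-0.025]
    - [0,0,-0.018]
    - [0,0,-0.005]
  spin: [0,0,0,0]

```text
time: 11.8
tool_pos: [0.4514, -0.3317, 0.033]
ee_rot: [[-0.378, 0.925, 0.021], [0.925, 0.377, 0.046], [0.035, 0.036, -0.999]]
contact_force: [-0.1, 0.5, 0.3]
opening: 1.003
```

Call:
drive_tool:
  gripper: [0.0854,0.0854,0.0854,0.0854,0.0854]
  dp:
    - [0,0,0.045]
    - [0,0,0.05]
    - [0,0,0.05]
    - [0,0,0.05]
    - [0,0,0]
  spin: [0,0,0.15,0.15,0.15]

```text
time: 12.3
tool_pos: [0.4521, -0.3303, 0.2379]
ee_rot: [[-0.747, 0.664, -0.001], [0.664, 0.747, 0.042], [0.028, 0.031, -0.999]]
contact_force: [0.0, -0.5, -0.3]
opening: 1.0
```

Call:
drive_tool:
  gripper: [0.0854,0.0854,0.0854,0.0854,0.0854]
  dp:
    - [-0.001,0,0]
    - [-0.001,0,0]
    - [-0.001,0,0]
    - [-0.001,0,0]
    - [0,0,0]
  spin: [0.15,0.15,0.15,0.15,0.15]

```text
time: 12.8
tool_pos: [0.4517, -0.3312, 0.255]
ee_rot: [[-1.0, -0.022, -0.007], [-0.022, 1.0, 0.021], [0.006, 0.022, -1.0]]
contact_force: [0.1, 0.6, 0.1]
opening: 1.0
```

Call:
drive_tool:
  gripper: [0.0854,0.0854,0.0854,0.0854,0.0854]
  dp:
    - [0,0,-0.015]
    - [0,0,-0.015]
    - [0,0,-0.015]
    - [0,0,-0.015]
    - [0,0,-0.015]
  spin: [0,0,0,0,0]

```text
time: 13.3
tool_pos: [0.4564, -0.3327, 0.1934]
ee_rot: [[-1.0, -0.027, 0.013], [-0.027, 1.0, 0.005], [-0.013, 0.005, -1.0]]
contact_force: [-0.0, -0.4, 0.3]
opening: 1.0
```

Call:
drive_tool:
  gripper: [0.0854,0.0854,0.0854,0.0854,0.0854]
  dp:
    - [-0.002,0,0]
    - [-0.002,0,0]
    - [-0.002,0,0]
    - [-0.002,0.001,0]
    - [-0.001,0.001,0]
  spin: [-0.15,-0.15,-0.15,-0.15,-0.15]

```text
time: 13.8
tool_pos: [0.4487, -0.3299, 0.202]
ee_rot: [[-0.746, 0.666, 0.019], [0.666, 0.746, -0.013], [-0.023, 0.003, -1.0]]
contact_force: [-0.3, 0.4, 0.7]
opening: 1.002
```

Call:
drive_tool:
  gripper: [0.0854,0.0854,0.0854,0.0854,0.0854]
  dp:
    - [-0.001,0,0]
    - [0,0,0]
    - [0,0,-0.01]
    - [0,0,-0.045]
    - [0,0,-0.045]
  spin: [-0.15,-0.15,-0.15,0,0]

```text
time: 14.3
tool_pos: [0.4563, -0.3349, 0.1197]
ee_rot: [[-0.378, 0.925, 0.039], [0.924, 0.38, -0.044], [-0.055, 0.019, -0.998]]
contact_force: [-0.6, -0.3, -0.6]
opening: 0.997
```

Call:
drive_tool:
  gripper: [0.0854,0.0854,0.0854,0.0854,0.0854]
  dp:
    - [-0.003,0.001,0.02]
    - [-0.003,0.001,0.025]
    - [-0.002,0.001,0.025]
    - [-0.001,0.001,0.025]
    - [0,0,0.02]
  spin: [0,0,0,0.15,0.15]

```text
time: 14.8
tool_pos: [0.4434, -0.3251, 0.2344]
ee_rot: [[-0.64, 0.767, 0.036], [0.767, 0.641, -0.025], [-0.042, 0.011, -0.999]]
contact_force: [-0.1, 0.0, -0.4]
opening: 1.0
```

Call:
drive_tool:
  gripper: [0.0854,0.0854,0.0854,0.0854,0.0854]
  dp:
    - [0,0,0]
    - [0,0,0]
    - [0,0,0]
    - [0,0,0]
    - [0,0,0]
  spin: [0.15,0.15,0.15,0.15,0.15]

```text
time: 15.3
tool_pos: [0.4476, -0.3264, 0.2523]
ee_rot: [[-0.99, 0.125, 0.067], [0.125, 0.992, -0.002], [-0.067, 0.006, -0.998]]
contact_force: [-0.4, 0.4, -0.8]
opening: 1.003
```

Call:
drive_tool:
  gripper: [0.0854,0.0854,0.0854,0.0854,0.0854]
  dp:
    - [0,0,-0.015]
    - [0,0,-0.015]
    - [0,0,-0.015]
    - [0,0,-0.015]
    - [0,0,-0.015]
  spin: [0.1,0,0,0,0]

```text
time: 15.8
tool_pos: [0.4522, -0.3286, 0.1907]
ee_rot: [[-0.996, 0.016, 0.087], [0.015, 1.0, -0.012], [-0.087, -0.01, -0.996]]
contact_force: [0.7, 0.4, -0.5]
opening: 1.001
```

Call:
drive_tool:
  gripper: [0.0854,0.0854,0.0854,0.0854,0.0854]
  dp:
    - [-0.001,0,0]
    - [-0.001,0,0]
    - [-0.001,0,0]
    - [-0.001,0,0]
    - [-0.001,0,0]
  spin: [-0.15,-0.15,-0.15,-0.15,-0.15]

```text
time: 16.3
tool_pos: [0.4482, -0.3281, 0.1993]
ee_rot: [[-0.713, 0.698, 0.062], [0.694, 0.716, -0.075], [-0.097, -0.011, -0.995]]
contact_force: [0.3, -0.8, 0.1]
opening: 1.003
```

Call:
drive_tool:
  gripper: [0.0854,0.0854,0.0854,0.0854,0.0854]
  dp:
    - [-0.001,0,0]
    - [-0.001,0,0]
    - [-0.001,0,-0.03]
    - [-0.001,0,-0.045]
    - [-0.001,0,-0.03]
  spin: [-0.15,-0.15,-0.12,0,0]

```text
time: 16.8
tool_pos: [0.4516, -0.3322, 0.1103]
ee_rot: [[-0.359, 0.932, 0.051], [0.925, 0.362, -0.116], [-0.127, 0.005, -0.992]]
contact_force: [0.2, -0.4, -0.3]
opening: 0.999
```

Call:
drive_tool:
  gripper: [0.0854,0.0854]
  dp:
    - [-0.008,0.005,-0.035]
    - [-0.005,0.003,-0.03]
  spin: [0.014,0]

```text
time: 17.0
tool_pos: [0.4421, -0.326, 0.0482]
ee_rot: [[-0.371, 0.927, 0.061], [0.919, 0.376, -0.122], [-0.136, 0.011, -0.991]]
contact_force: [-0.4, -0.6, 0.3]
opening: 1.0
```

Call:
drive_tool:
  gripper: [0.0854,0.0854,0.0854]
  dp:
    - [0.002,-0.002,-0.02]
    - [0.001,-0.001,-0.007]
    - [0,0,0]
  spin: [0,0,0]

```text
time: 17.3
tool_pos: [0.445, -0.328, 0.0216]
ee_rot: [[-0.371, 0.927, 0.061], [0.919, 0.376, -0.121], [-0.135, 0.011, -0.991]]
contact_force: [0.2, -0.2, -0.8]
opening: 0.999
```

Run:
```python
from h import *
c=cap("wrist","10")
s=ctrl.read_state();print(s["tool_pos"],s["ee_rot"].round(4),np.degrees(np.arctan2(s["ee_rot"][1,1],s["ee_rot"][0,1])))
```

```text
[ 0.44541351 -0.3283551   0.02224408] [[-0.3712  0.9265  0.0617]
 [ 0.9185  0.3761 -0.1221]
 [-0.1363  0.0113 -0.9906]] 22.09336481406098
```

View pics/wrist10.png

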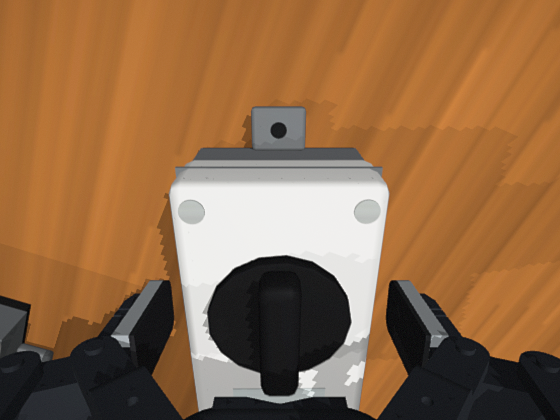

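Call:
drive_tool:
  gripper: [0.05,0.05,0.05,0.05]
  dp:
    - [0,0,0]
    - [0,0,0]
    - [0,0,0]
    - [0,0,0]
  spin: [0,0,0,0]
  grip_force: 60

```text
time: 17.75
tool_pos: [0.4468, -0.3294, 0.0267]
ee_rot: [[-0.371, 0.926, 0.066], [0.918, 0.376, -0.126], [-0.141, 0.014, -0.99]]
contact_force: [0.8, 0.5, -3.4]
opening: 0.736
```

Call:
drive_tool:
  gripper: [0.05,0.05,0.05,0.05]
  dp:
    - [0,0,0.01]
    - [0,0,0.02]
    - [0,0,0.03]
    - [0,0,0.02]
  spin: [0,0,0,0]

```text
time: 18.15
tool_pos: [0.444, -0.3269, 0.1066]
ee_rot: [[-0.371, 0.927, 0.059], [0.919, 0.376, -0.119], [-0.133, 0.01, -0.991]]
contact_force: [0.9, -0.5, -2.6]
opening: 0.738
```

Run:
```python
from h import *
c=cap("wrist","11");c=cap("scene","11");crop(c,"s11",150,330,190,340,4)
s=ctrl.read_state();print(s["tool_pos"],s["ee_rot"].round(4),np.degrees(np.arctan2(s["ee_rot"][1,1],s["ee_rot"][0,1])),s["contact_force"],s["torque"])
```

```text
[ 0.44552822 -0.32814959  0.10801559] [[-0.3707  0.9266  0.0629]
 [ 0.9185  0.3758 -0.1228]
 [-0.1374  0.0123 -0.9904]] 22.078564899818204 [ 2.12735722 -0.48419866 -3.34115397] [0.15588891 0.02123935 0.01503917]
```

View pics/wrist11.png

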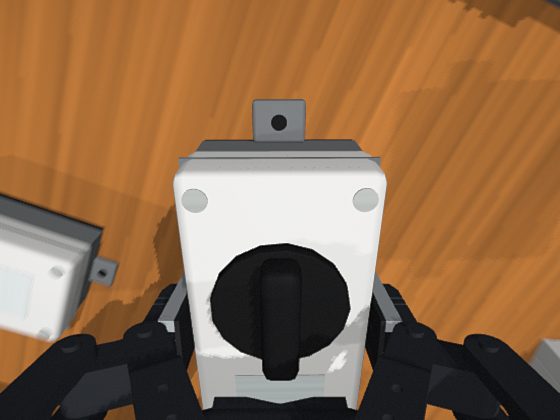

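View pics/s11.png

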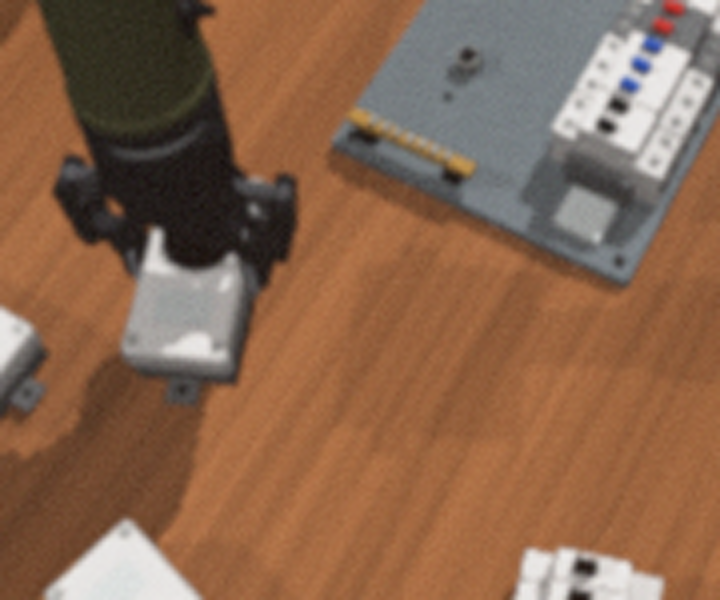

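Call:
drive_tool:
  gripper: [0.05,0.05,0.05,0.05,0.05]
  dp:
    - [0.004,0.03,0]
    - [0.005,0.043,0]
    - [0.005,0.045,0]
    - [0.005,0.045,0]
    - [0.005,0.045,0]
  spin: [-0.05,-0.055,-0.055,-0.055,-0.055]

```text
time: 18.75
tool_pos: [0.4697, -0.1207, 0.1064]
ee_rot: [[-0.09, 0.996, 0.028], [0.986, 0.093, -0.14], [-0.142, 0.015, -0.99]]
contact_force: [0.7, 1.0, -3.8]
opening: 0.734
```

Call:
drive_tool:
  gripper: [0.05,0.05,0.05,0.05]
  dp:
    - [0.004,0.043,0]
    - [0.004,0.03,0]
    - [0.002,0.015,0]
    - [0,0,0]
  spin: [-0.055,-0.052,0,0]

```text
time: 19.15
tool_pos: [0.4778, -0.0227, 0.1026]
ee_rot: [[0.015, 1.0, 0.009], [0.99, -0.013, -0.139], [-0.139, 0.011, -0.99]]
contact_force: [0.4, -0.6, -3.5]
opening: 0.736
```

Run:
```python
from h import *
c=cap("wrist","12")
s=ctrl.read_state();print(s["tool_pos"],s["ee_rot"].round(4),np.degrees(np.arctan2(s["ee_rot"][1,1],s["ee_rot"][0,1])),s["contact_force"],s["torque"],s["joint_pos"])
```

```text
[ 0.47757499 -0.02355273  0.10257634] [[ 0.0151  0.9998  0.0085]
 [ 0.9902 -0.0138 -0.1393]
 [-0.1391  0.0106 -0.9902]] -0.7909956292249145 [-0.41730684  0.24326077 -3.29385242] [ 0.12960186  0.08164288 -0.05232079] [ -1.833796    19.010034   108.70170331 -10.15768955  51.97606013
   5.24498789]
```

View pics/wrist12.png

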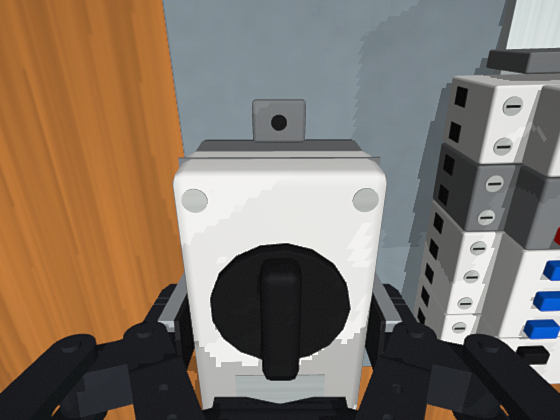

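Run:
```python
from h import *
def screws(n,boxes):
    c=load(n);out=[]
    g=cv2.cvtColor(c["image"],cv2.COLOR_RGB2GRAY)
    for (u,v,r) in boxes:
        p=g[v-r:v+r+1,u-r:u+r+1]
        hi=np.percentile(p,90);m=((p<hi-12)&(p>hi-70)).astype(np.uint8)
        n_,l,st,ce=cv2.connectedComponentsWithStats(m)
        k=1+np.argmax(st[1:,4]);out.append((u-r+ce[k][0],v-r+ce[k][1]));print(n,out[-1],st[k][4])
    return c,out
c,p=screws("wrist9",[(218,166,9),(320,165,9)])
a=ray(c,p,.049);print(a)
th=np.radians(22.0);R=np.array([[np.cos(th),-np.sin(th)],[np.sin(th),np.cos(th)]])
ctr=np.array([.4453,-.3287])
loc=(a[:,:2]-ctr)@R;print("local",loc)
c,p=screws("wrist12",[(194,200,15),(365,200,15)])
for h in (.0235,.0255,.027):
    z=.1026-h+.050
    b=ray(c,p,z);th=np.arctan2(b[1,1]-b[0,1],b[1,0]-b[0,0])-np.arctan2(loc[1,1]-loc[0,1],loc[1,0]-loc[0,0])
    R=np.array([[np.cos(th),-np.sin(th)],[np.sin(th),np.cos(th)]])
    print(h,b.round(4).tolist(),np.linalg.norm(b[1]-b[0]),"yaw",np.degrees(th),"centre",(b[:,:2]-loc@R.T).mean(0))
```

```text
wrist9 (np.float64(218.273631840796), np.float64(165.65174129353233)) 201
wrist9 (np.float64(319.7448979591837), np.float64(165.5)) 196
[[ 0.40237273 -0.29033348  0.049     ]
 [ 0.44895437 -0.27161777  0.049     ]]
local [[-0.02542912  0.05165366]
 [ 0.02477166  0.05155677]]
wrist12 (np.float64(193.82879377431908), np.float64(200.44747081712063)) 514
wrist12 (np.float64(365.5109343936382), np.float64(199.831013916501)) 503
0.0235 [[0.4541, 0.0313, 0.1291], [0.5031, 0.0306, 0.1291]] 0.04897658688389909 yaw -0.679979428006943 centre [ 0.47831692 -0.02066174]
0.0255 [[0.4536, 0.0304, 0.1271], [0.5036, 0.0297, 0.1271]] 0.04999160721474713 yaw -0.679979428006952 centre [ 0.47832701 -0.02154312]
0.027 [[0.4532, 0.0298, 0.1256], [0.504, 0.0291, 0.1256]] 0.05075287246288326 yaw -0.6799794280069373 centre [ 0.47833458 -0.02220416]
```

Run:
```python
from h import *
for n,h,b in (("wrist2",[(168,244),(390,242)],(341,243)),("wrist3",[(155,268),(416,268)],(360,274))):
    c=load(n);H=ray(c,h,.012);B=ray(c,[b],.026);d=H[0]-H[1]
    print(n,H.round(4).tolist(),np.linalg.norm(d),"mid",H.mean(0),np.degrees(np.arctan2(-d[0],d[1])),"bush",B)
c=load("wrist2");crop(c,"w2b",300,420,210,280,6)
c=load("wrist3");crop(c,"w3b",320,440,230,310,6)
```

```text
wrist2 [[0.4795, 0.0379, 0.012], [0.4808, -0.0966, 0.012]] 0.13456575357611628 mid [ 0.48013186 -0.02935813  0.012     ] 0.5660630559362982 bush [[ 0.48547441 -0.06461512  0.026     ]]
wrist3 [[0.4794, 0.0383, 0.012], [0.4816, -0.0961, 0.012]] 0.13437856873432172 mid [ 0.48048867 -0.02888546  0.012     ] 0.9171052605421135 bush [[ 0.48423857 -0.06416397  0.026     ]]
```

View pics/w3b.png

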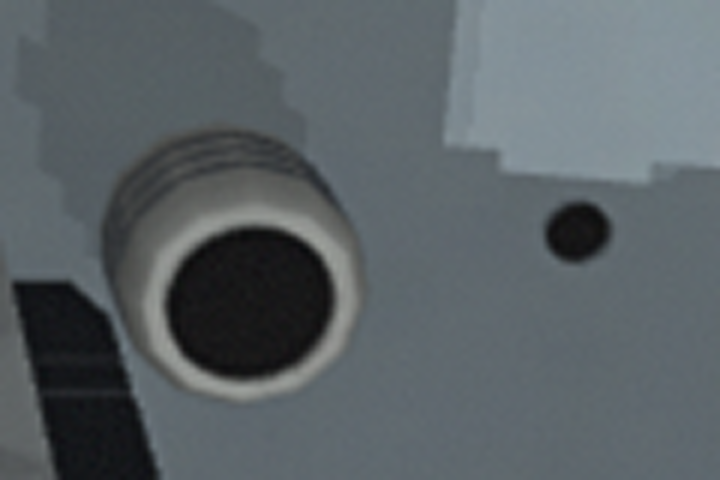

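Call:
drive_tool:
  gripper: [0.05,0.05,0.05]
  dp:
    - [0.002,-0.006,-0.015]
    - [0,0,-0.02]
    - [0,0,-0.008]
  spin: [0.022,0,0]

```text
time: 19.5
tool_pos: [0.4802, -0.0316, 0.0587]
ee_rot: [[-0.008, 1.0, 0.014], [0.99, 0.01, -0.14], [-0.14, 0.013, -0.99]]
contact_force: [-0.3, -0.6, -3.5]
opening: 0.735
```

Run:
```python
from h import *
s=ctrl.read_state();print(s["tool_pos"],s["ee_rot"].round(4),np.degrees(np.arctan2(s["ee_rot"][1,1],s["ee_rot"][0,1])),s["contact_force"],s["torque"])
```

```text
[ 0.48021785 -0.03164101  0.05866281] [[-0.0077  0.9999  0.0143]
 [ 0.9901  0.0096 -0.14  ]
 [-0.1402  0.0131 -0.99  ]] 0.54908277631439 [-0.34009486 -0.59622007 -3.46879019] [ 0.11570759  0.014025   -0.01434446]
```

Call:
drive_tool:
  gripper: [0.05]
  dp:
    - [0,0.001,-0.002]
  spin: [0]

```text
time: 19.6
tool_pos: [0.4793, -0.0316, 0.0556]
ee_rot: [[-0.007, 1.0, 0.012], [0.99, 0.008, -0.14], [-0.14, 0.011, -0.99]]
contact_force: [0.3, 0.2, -3.3]
opening: 0.742
```

```bash
cat >> h.py <<'E'
LOC=np.array([[-.0251,.0516],[.0251,.0516]])
def isoc(tag,boxes=((194,200),(365,200)),r=16,h=.0258):
    c=cap("wrist",tag);s=ctrl.read_state();g=cv2.cvtColor(c["image"],cv2.COLOR_RGB2GRAY);out=[]
    for u,v in boxes:
        p=g[v-r:v+r+1,u-r:u+r+1];hi=np.percentile(p,90);m=((p<hi-12)&(p>hi-70)).astype(np.uint8)
        n_,l,st,ce=cv2.connectedComponentsWithStats(m);k=1+np.argmax(st[1:,4]);out.append((u-r+ce[k][0],v-r+ce[k][1]));print(np.round(out[-1],1),st[k][4])
    z=s["tool_pos"][2]-h+.05
    b=ray(c,out,z);th=np.arctan2(b[1,1]-b[0,1],b[1,0]-b[0,0]);R=np.array([[np.cos(th),-np.sin(th)],[np.sin(th),np.cos(th)]])
    print("screwdist",np.linalg.norm(b[1]-b[0]),"yaw",np.degrees(th),"centre",(b[:,:2]-LOC@R.T).mean(0))
    print(s["time"],s["tool_pos"],s["ee_rot"].round(4).tolist(),"toolyaw",np.degrees(np.arctan2(s["ee_rot"][1,1],s["ee_rot"][0,1])),s["contact_force"].round(2),s["torque"].round(3))
    return c
E
python3 - <<'E'
from h import *
isoc("13")
E
```

```text
[193.9 200.3] 514
[365.5 199.8] 501
screwdist 0.05006354067266726 yaw 0.42501625763689815 centre [ 0.47930066 -0.03047378]
19.65 [ 0.47910291 -0.0314206   0.05562195] [[-0.0067, 0.9999, 0.0114], [0.9901, 0.0082, -0.1401], [-0.1401, 0.0103, -0.9901]] toolyaw 0.4694905910715511 [-0.22 -1.26 -4.19] [ 0.166 -0.003 -0.015]
```

View pics/wrist13.png

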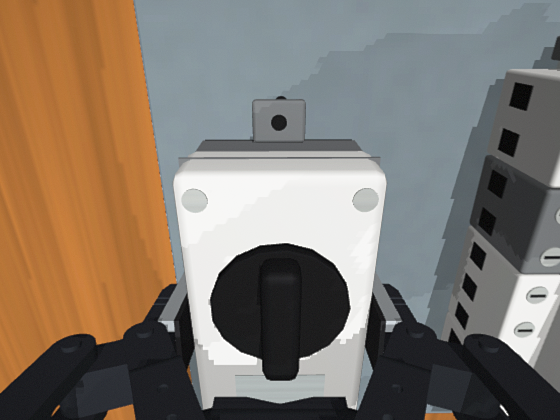

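Call:
drive_tool:
  gripper: [0.05,0.05]
  dp:
    - [0.0015,0.003,-0.004]
    - [0.0,0.0,-0.003]
  spin: [0,0]

```text
time: 19.85
tool_pos: [0.4816, -0.029, 0.0491]
ee_rot: [[-0.005, 1.0, 0.013], [0.99, 0.007, -0.14], [-0.14, 0.012, -0.99]]
contact_force: [-0.7, 0.6, -3.5]
opening: 0.735
```

Run:
```python
from h import *
c=isoc("14");crop(c,"w14",220,340,60,180,5)
```

```text
[193.9 200.4] 513
[365.6 199.8] 500
screwdist 0.05022813129457733 yaw 0.3111196527117487 centre [ 0.48150805 -0.0280403 ]
19.9 [ 0.48130603 -0.0290903   0.04885773] [[-0.0053, 0.9999, 0.0126], [0.9901, 0.0071, -0.1404], [-0.1404, 0.0117, -0.99]] toolyaw 0.40458099476956627 [-0.88  0.96 -3.46] [0.122 0.048 0.002]
```

View pics/w14.png

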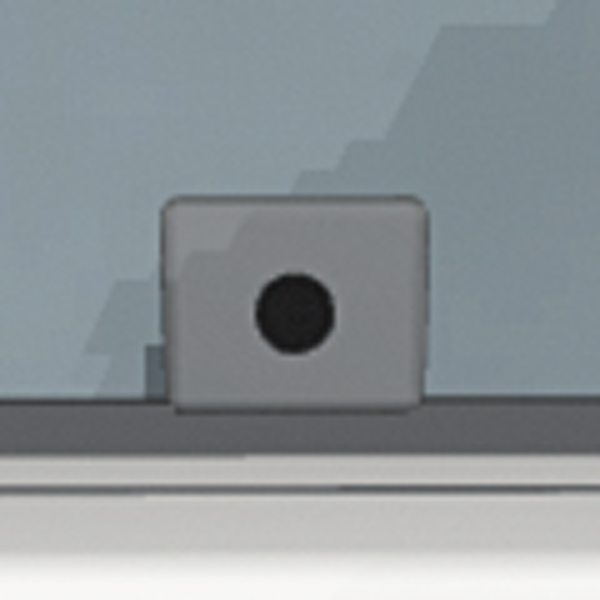

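Call:
drive_tool:
  gripper: [0.05,0.05]
  dp:
    - [-0.001,-0.0005,-0.004]
    - [-0.0005,0.0,-0.003]
  spin: [0.003,0]

```text
time: 20.1
tool_pos: [0.4807, -0.0296, 0.0423]
ee_rot: [[-0.009, 1.0, 0.015], [0.99, 0.011, -0.141], [-0.141, 0.014, -0.99]]
contact_force: [-1.1, 0.6, -3.1]
opening: 0.74
```

Call:
drive_tool:
  gripper: [0.05,0.05]
  dp:
    - [0,0.0,-0.003]
    - [-0.0005,0,-0.002]
  spin: [0,0]

```text
time: 20.3
tool_pos: [0.4806, -0.0296, 0.0372]
ee_rot: [[-0.009, 1.0, 0.017], [0.99, 0.011, -0.141], [-0.141, 0.015, -0.99]]
contact_force: [0.6, 0.5, 1.8]
opening: 0.737
```

Run:
```python
from h import *
c=isoc("15")
```

```text
[193.9 200.4] 516
[365.5 199.9] 507
screwdist 0.05009982918202674 yaw 0.4779935479060786 centre [ 0.48046727 -0.02847714]
20.35 [ 0.48062808 -0.02955505  0.03718659] [[-0.0088, 0.9998, 0.0166], [0.99, 0.0111, -0.1407], [-0.1408, 0.0152, -0.9899]] toolyaw 0.6352433650591746 [0.67 1.   2.51] [0.1   0.066 0.027]
```

Call:
drive_tool:
  gripper: [0.05,0.05]
  dp:
    - [0,0.0,-0.0012]
    - [0,0,-0.0006]
  spin: [-0.002,0]

```text
time: 20.55
tool_pos: [0.4806, -0.0296, 0.0362]
ee_rot: [[-0.007, 1.0, 0.017], [0.99, 0.009, -0.141], [-0.141, 0.015, -0.99]]
contact_force: [-2.1, 0.4, 6.1]
opening: 0.741
```

Run:
```python
from h import *
c=isoc("16")
for i in range(3):
    ctrl.read_camera("top");s=ctrl.read_state();print(s["tool_pos"][2],s["contact_force"].round(2))
```

```text
[193.8 200.5] 519
[365.5 199.9] 507
screwdist 0.05003664896377632 yaw 0.41591635058201687 centre [ 0.48050233 -0.02843257]
20.6 [ 0.48064796 -0.02958322  0.03630651] [[-0.0071, 0.9998, 0.0167], [0.9899, 0.0094, -0.1412], [-0.1413, 0.0155, -0.9898]] toolyaw 0.5372256092032286 [-1.12  1.58  5.52] [0.08  0.486 0.027]
0.03634298113922508 [-1.26  0.94  5.6 ]
0.03636413019988515 [-1.36  1.5   4.71]
0.03640547965951707 [-2.37  1.61  5.58]
```

Call:
drive_tool:
  gripper: [0.05,0.05]
  dp:
    - [0,0.0,-0.0012]
    - [0,0,-0.0008]
  spin: [0,0]

```text
time: 20.95
tool_pos: [0.4806, -0.0296, 0.0358]
ee_rot: [[-0.007, 1.0, 0.018], [0.99, 0.01, -0.142], [-0.142, 0.016, -0.99]]
contact_force: [-1.5, 0.9, 7.4]
opening: 0.735
```

Run:
```python
from h import *
c=isoc("17")
for i in range(4):
    c=ctrl.read_camera("scene");s=ctrl.read_state();print(s["tool_pos"],s["contact_force"].round(2),s["torque"].round(2))
cap("top","17");c=cap("scene","17");crop(c,"s17",190,350,130,280,4)
```

```text
[193.8 200.5] 515
[365.5 199.9] 509
screwdist 0.050059756832151706 yaw 0.3993743410002735 centre [ 0.48042719 -0.0284177 ]
21.0 [ 0.48062694 -0.02958049  0.03580664] [[-0.0074, 0.9998, 0.0176], [0.9899, 0.0098, -0.1418], [-0.1419, 0.0164, -0.9897]] toolyaw 0.5599559939074421 [-0.81  1.76  8.02] [0.127 0.575 0.03 ]
[ 0.4806387  -0.02958627  0.03585608] [-1.08  1.25  7.17] [0.14 0.57 0.06]
[ 0.4806471  -0.02957427  0.03587734] [-1.69  0.65  8.17] [ 0.15  0.61 -0.01]
[ 0.48062756 -0.02958627  0.03587172] [-1.71  0.53  7.52] [ 0.18  0.57 -0.04]
[ 0.48063812 -0.02956864  0.03588358] [-1.07  1.06  8.23] [ 0.15  0.54 -0.02]
```

View pics/s17.png

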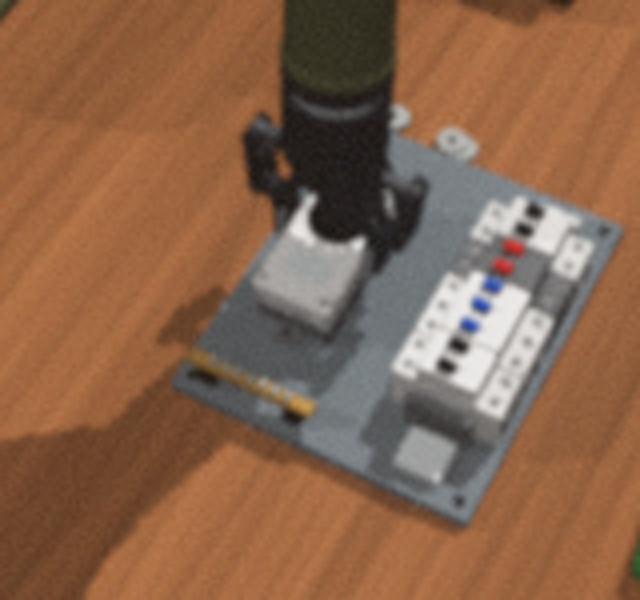

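View pics/top17.png

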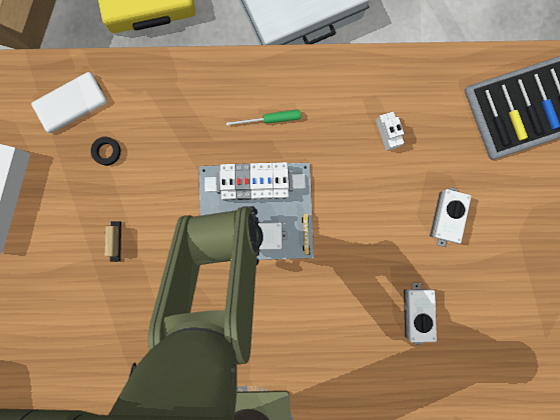

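Call:
drive_tool:
  gripper: [0.05]
  dp:
    - [0,0.0,-0.0011]
  spin: [0]

```text
time: 21.4
tool_pos: [0.4806, -0.0296, 0.0356]
ee_rot: [[-0.007, 1.0, 0.018], [0.99, 0.01, -0.142], [-0.142, 0.017, -0.99]]
contact_force: [-1.7, 1.6, 9.2]
opening: 0.739
```

Run:
```python
from h import *
c=isoc("18")
for i in range(6):
    c=ctrl.read_camera("scene");s=ctrl.read_state();print(s["tool_pos"],s["contact_force"].round(2),s["torque"].round(2),s["opening"])
```

```text
[193.8 200.6] 517
[365.5 199.9] 509
screwdist 0.050040552046139095 yaw 0.4128744147608012 centre [ 0.48041976 -0.02840913]
21.45 [ 0.48063777 -0.02958587  0.03562972] [[-0.0074, 0.9998, 0.0182], [0.9898, 0.0099, -0.1421], [-0.1423, 0.0169, -0.9897]] toolyaw 0.5694526349524399 [-2.4   1.    9.25] [0.15  0.6   0.004]
[ 0.48063716 -0.02958785  0.03564882] [-1.95  1.15  8.58] [0.09 0.67 0.  ] 0.736188712003398
[ 0.48061964 -0.0295785   0.035646  ] [-1.57  2.    8.79] [0.15 0.61 0.02] 0.7382510410601135
[ 0.48065287 -0.02958162  0.03566722] [-1.95  1.3   8.63] [0.18 0.63 0.03] 0.7376148785059089
[ 0.48060441 -0.02957435  0.0356461 ] [-1.69  1.49  8.18] [ 0.15  0.6  -0.02] 0.7361474371968767
[ 0.48064759 -0.02955671  0.03564782] [-1.56  0.72  8.51] [0.12 0.61 0.01] 0.736709412798673
[ 0.4806281  -0.02957579  0.03564459] [-1.32  0.3   7.87] [0.12 0.61 0.02] 0.7355895422010833
```

View pics/wrist18.png

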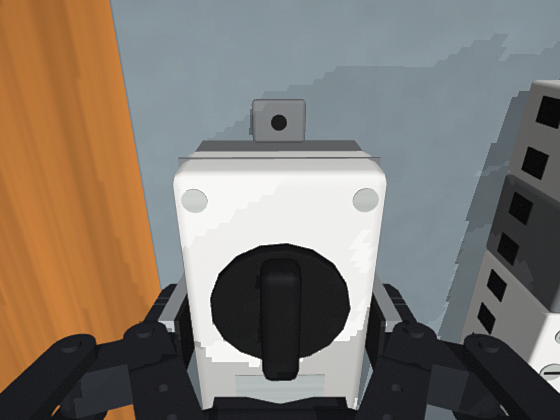

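Run:
```python
from plant import ctrl
print(ctrl.finish_job())
```

```text
the job is handed in; nothing more can be done
None
```

I handed the job in at about 21.8 s. All four slugs are off the tray, the scraper is standing on the table, and the isolator is seated on its bush, held and pressed.

- **Slugs:** One pass with the blade's long side pushed all four slugs over the tray's left edge. The pictures show two visibly stacked pairs on the table beside the tray. One slug of the nearer pair is almost hidden under the other, so I'm inferring that fourth one rather than seeing it clearly. The fingers never touched the slugs.
- **Isolator position:** Camera checks put its middle at (0.4804, -0.0284) m, against a measured seat of (0.4803 to 0.4811, -0.0277 to -0.0290) m. Its yaw is 0.41° and the tray's is about 0.45°. It dropped over the bush without resistance.
- **Gasket squeeze:** The wrist force settled at 8 to 9 N, steady for 0.3 s. With the isolator's weight that is about 11.8 N of the 12 N needed, or roughly 2.9 mm of the 3 mm. From first contact the hand moved down about 2.9 mm, which agrees.
- **Left alone:** The screwdriver, tape, spare breaker and the two look-alike isolators show no movement in the last top view.

Two checks were less clean:
- **Hand tilt:** The tool's tilt drifted as it moved, so the hand finished leaning about 8° along the isolator's length. The isolator was gripped while standing flat on the table, so this should not tilt it that way. Across its width it may be tilted by up to 1°.
- **Side moment:** A moment of about 0.6 N m remained at the wrist, so the pressing is slightly heavier on the isolator's near side.

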